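# Re-arm and reset the kiln controller

### The arm

A 6-joint arm with a two-finger parallel gripper is mounted at the origin on the work surface. World frame = base frame: x ahead of the robot, y to its left, z up, the work surface at z = 0. Lengths are in m, angles in degrees, forces in N, time in s.
With the tool pointing down it reaches from about 0.325 to 0.775 m from the base axis. Payload 5.5 kg.
Tool frame: the origin (TCP) lies at the centre of the arm's flange, where the gripper is bolted on; the fingertips stand 182 mm ahead of it and the grasp point (between the pads) lies 163 mm ahead of it; z points along the fingers, y is the direction in which the jaws open and shut (so a half turn about z gives the same grasp; the last joint's range is limited). The gripper opens to 88 mm and grips with 3 to 60 N. Pads are 20 mm wide; open, the fingers measure 115 mm over their backs; the gripper's body (75 mm by 178 mm) begins 61 mm behind the grasp point.
Start: joints at [-67.191, 5.22, 70.514, -0, 104.267, -3.249], TCP at [0.264, -0.539, 0.405] pointing down, gripper open.
Joint ranges: [-164.24, 164.24], [-49.07, 125.15], [9.68, 141.18], [-86.29, 266.29], [3.28, 154.24], [-151.56, 151.56]. Speed limits (degrees/s): [147.25, 147.25, 172.46, 180, 180, 180].

### API

Orientations are given as [roll, pitch, yaw] about the fixed x, y, z axes, in that order (R = Rz(yaw) Ry(pitch) Rx(roll)).
In Python, from station import r gives the robot as it stands. The module is installed in compiled form; this text tells all that it offers. Calls block until the motion is done:
- r.reach(position, orientation): joint-space move of the TCP to a pose.
- r.servo_line(position, rotation=None, speed=0.15): straight line of the TCP; rotation=None keeps the orientation; speed is the mean speed in m/s.
- r.move_joints(angles): joint-space move.
- r.let_go() and r.grab(squeeze=None): open the fingers fully, or close them until they stop; squeeze is the grip in N (None keeps the last).
- r.wait(seconds).
- r.inverse_kinematics(position, orientation): joint angles nearest the present ones, or None.
- r.sense(): the state.
- r.snapshot(name): name is "scene" or "top" or "wrist"; returns a dict with "frame" (384x512x3 uint8, red, green, blue), "fx", "fy", "cx", "cy" (pixels), "R" (3x3) and "t" (3): a world point X has camera coordinates R X + t. Camera axes: x right, y down, z forward; pixel columns grow to the right and rows downward; lengths in m; the calibration is good to about 2 mm. A picture is of the moment at which its call begins. There is no depth.
A pose or a line that the arm cannot do raises r.IKError and nothing moves.
- r.hand_in(): hands the job in, once; it reports no verdict.
The state is a dict: "clock": time; "joints": joint angles; "joint_vel": joint speeds; "joint_torque": joint torques, N m; "tcp_pos": TCP position; "orientation": TCP orientation; "contact_force": force on the tool from outside, world axes, zero at the start; "torque": the same for the moment, N m; "opening": finger opening in m.
Only numpy, scipy, OpenCV 4.12 (cv2) and the standard library are available. Lean on these libraries where they do the work, as an engineer would, in place of code of your own. Each camera call takes 0.05 s, during which the arm holds its last target.

### The job

The kiln tripped out and its controller must be reset: push the yellow sprung plunger on top of the grey controller all the way down and let it spring fully back up. Then take the blue-handled stylus from its wooden stand, reach its thin steel end down through the white-framed hole in the controller's top, and press the recessed red button fully down, still gripping the stylus. Finish while holding the button down with the stylus (do not let go), and leave the bowl, cup and jar standing where they are.

Things in the scene. Friction and masses are not known exactly. Their poses are not given: they have to be found in the camera images.
- controller: kiln controller, a grey box fixed to the table, 160 (x) x 210 (y) x 90 mm high with a flat level top, dark display, pilot lamps. Origin: centre of its underside, z up. On its own axes the plunger stands at (-10, +55) mm and the hole at (-10, -55) mm.
- plunger_top (a point): centre of the top face of the yellow plunger cap (34 mm across, 12 mm thick) on its steel stem; moves with the plunger. At rest it stands 32 mm above the controller's top (122 mm above the table); fully down 14 mm above it. Pushed straight down.
- plunger (a joint): plunger stroke in m: 0 = up, 0.018 = fully down on its stop. Spring: about 2 N to start, 9 N fully down; it springs back up by itself when let go.
- aperture (a point): centre of the mouth of the round hole, 16 mm across, in the controller's top (90 mm above the table), inside a white rectangular frame 34 x 31 mm. The hole runs straight down; the red button (14 mm across) fills its bottom, its face 25 mm below the mouth when up and 31 mm below when fully down. Too deep for fingers.
- reset_button (a joint): reset button travel in m: 0 = up, 0.006 = fully down on its stop. Spring: about 2 N to start, 5.4 N fully down; it comes up when let go.
- stand: wooden block 70 x 70 x 62 mm high, fixed to the table, with an upright hole 10 mm across right through its centre, in which the stylus stands. Origin: centre of its underside.
- stylus_grip (a point): middle of the stylus's blue round handle (16 mm across, 86 mm long), at the start 109 mm above the table. The stylus stands upright, tip down, its brass collar (17 mm across, 4 mm thick, just under the handle) resting on the stand's top: lift it straight out. This point lies on the stylus's axis 107 mm above its tip; z axis from tip to handle.
- stylus_tip (a point): centre of the flat lower end of the stylus's steel shank, 7 mm across and 60 mm long below the collar; at the start it is down in the stand's hole, 2 mm above the table. The stylus is rigid, 150 mm long, about 45 g. z axis from tip to handle.
- bowl_mid (a point): middle of a loose white bowl, 100 mm across, 55 mm high, half-way up; leave it alone.
- cup_mid (a point): middle of a loose terracotta cup, 72 mm across, 70 mm high, half-way up; leave it alone.
- jar_mid (a point): middle of a loose blue jar with a white cap, 60 mm across, 80 mm high, half-way up; leave it alone.
Things that resemble listed ones, but are neither listed nor needed, are in the scene too. What is meant by the part that bears stylus_grip is not green, and is the larger of those in its own colour.

How it is judged (in metres and radians):
On the way, in this order (a step that is already met when the one before it is completed fails the run):
1. the yellow plunger is pushed fully down (at least 16 of 18 mm) (value of joint plunger above 0.016 m), for 0.05 s.
2. the plunger has sprung back up (less than 3 mm down) (value of joint plunger below 0.003 m), for 0.1 s.
3. the gripped stylus, through the hole, holds the red button down (at least 4.5 of 6 mm) (value of joint reset_button above 0.0045 m and z of stylus_tip in the frame of aperture below -0.026 m and horizontal distance between stylus_tip and aperture below 0.009 m and contact force between stylus and controller above 1.5 N and contact force between the fingers and stylus above 2 N), for 0.3 s.
At the end, for the whole second after the job is handed in: the red button is held at least 4.5 of 6 mm down by the stylus (its tip in the hole, at least 26 mm below the mouth and within 9 mm of its axis, pushing with over 1.5 N), the fingers grip the stylus with over 2 N, the plunger is back up to within 3 mm (all of step 3 and value of joint plunger below 0.003 m); the arm keeps its last pose, push and grip.
It fails at once if a bystander (bowl, cup, jar) is moved over 30 mm or tipped (distance of any of bowl_mid, cup_mid, jar_mid from where it was at the start of the episode above 0.03 m or angle between any of bowl_mid, cup_mid, jar_mid's own z axis and vertical above 0.5 rad).
It also fails if it takes over 58 s, if anything falls off the work surface, if the arm or the gripper's body presses on something with over 40 N, if the wrist force passes 120 N, or if a joint passes its speed limit or range.

## Working session

There is one attempt and no reset: what is moved stays moved. The work goes in short steps, each a Python script; the robot and the scene stay as the last script left them, time stands still between calls to the robot, and variables do not carry over. Pictures are saved under pics/ and viewed, and the job is handed in when it is done.

```bash
mkdir -p pics; cat > h.py <<'E'
import numpy as np, cv2, json
from station import r
def snap(n,f):
    s=r.snapshot(n); cv2.imwrite(f'pics/{f}.png',cv2.cvtColor(s['frame'],cv2.COLOR_RGB2BGR))
    np.savez(f'pics/{f}.npz',**{k:np.array(v) for k,v in s.items()}); return s
def ray(s,u,v,z):
    R=np.array(s['R']);t=np.array(s['t']);c=-R.T@t
    d=R.T@np.array([(u-s['cx'])/s['fx'],(v-s['cy'])/s['fy'],1.]);return c+d*(z-c[2])/d[2]
def proj(s,X):
    p=np.array(s['R'])@np.array(X)+np.array(s['t']);return np.array([s['fx']*p[0]/p[2]+s['cx'],s['fy']*p[1]/p[2]+s['cy']])
E
python3 - <<'E'
from h import *
for n in('scene','top','wrist'):
    s=snap(n,n+'0'); print(n,s['fx'],-np.array(s['R']).T@np.array(s['t']))
    cv2.imwrite(f'pics/{n}0b.png',cv2.resize(cv2.imread(f'pics/{n}0.png'),(800,600),interpolation=cv2.INTER_CUBIC))
print(r.sense())
E
```

```text
scene 409.86177921141814 [ 1.03768663 -0.52165426  0.6075125 ]
top 495.92948929100083 [ 0.36946894 -0.01793308  1.37564357]
wrist 293.50920380937646 [ 0.33788928 -0.50301636  0.38412133]
{'clock': 0.15, 'joints': array([-6.71892860e+01,  5.25586912e+00,  7.05656083e+01,  1.68869018e-03,
        1.04266299e+02, -3.24824998e+00]), 'joint_vel': array([ 0.06949478, -0.00139148, -0.02860892,  0.01184941, -0.0492974 ,
        0.08121773]), 'joint_torque': array([ 1.53777233e-03, -4.47047210e+01, -4.06906378e+01,  6.98803528e-02,
        2.75169133e-02, -1.33544809e-04]), 'tcp_pos': array([ 0.26360789, -0.53905856,  0.40374267]), 'orientation': array([-1.79912457e+02, -6.60823456e-03,  2.60593739e+01]), 'contact_force': array([ 0.1436114 , -0.04191312,  1.1991469 ]), 'torque': array([-0.03654569, -0.03786749, -0.02405181]), 'opening': 0.08820292165153742}
```

View pics/scene0b.png

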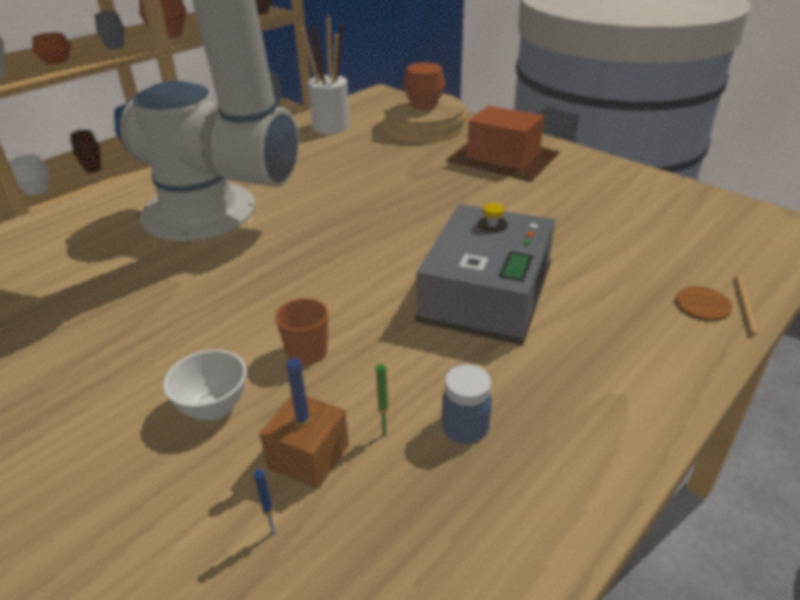

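View pics/top0b.png

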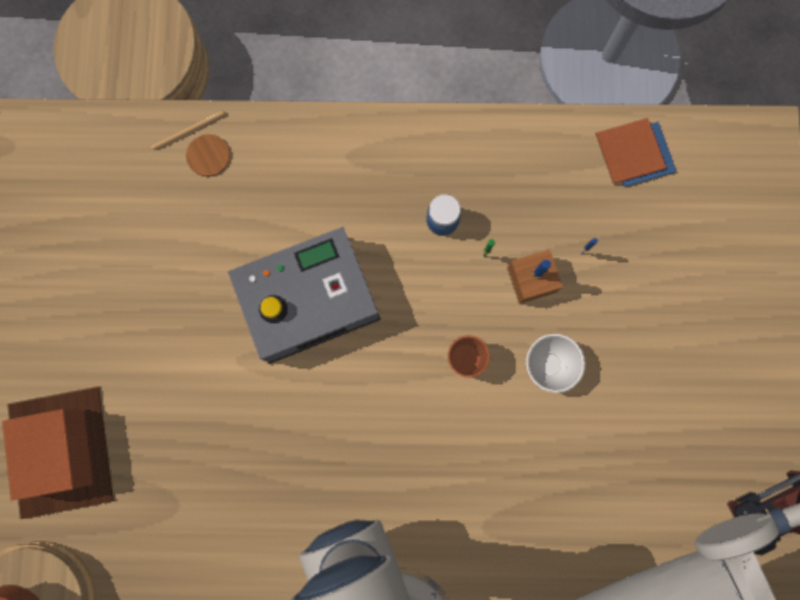

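```bash
python3 - <<'E'
import cv2,numpy as np
s=cv2.imread('pics/scene0.png');t=cv2.imread('pics/top0.png')
a=cv2.resize(s[220:350,150:320],None,fx=4,fy=4,interpolation=2)
cv2.imwrite('pics/c1.png',a)
b=cv2.resize(t[135:245,135:265],None,fx=5,fy=5,interpolation=2);cv2.imwrite('pics/c2.png',b)
b=cv2.resize(t[115:265,270:400],None,fx=4,fy=4,interpolation=2);cv2.imwrite('pics/c3.png',b)
E
```

```text
(no output)
```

View pics/c1.png

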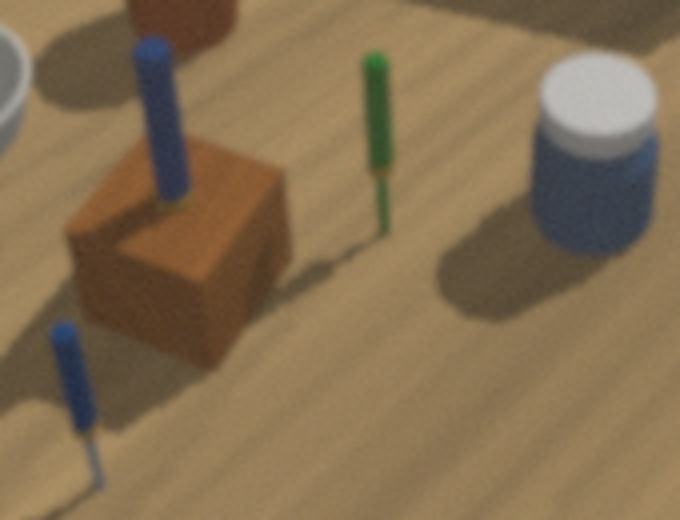

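View pics/c2.png

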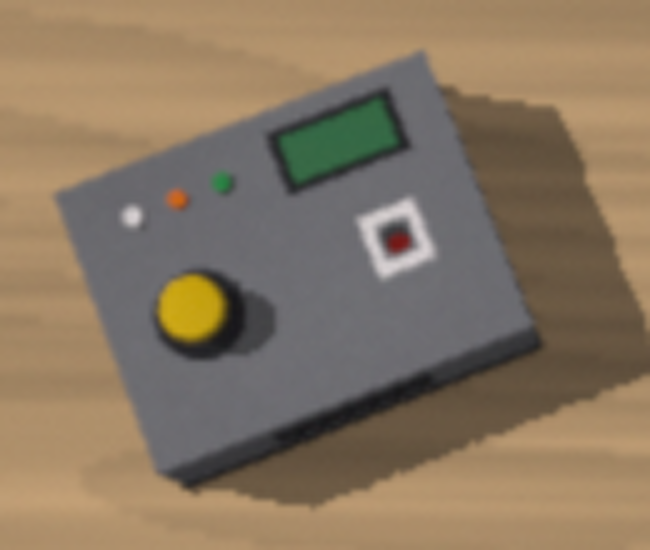

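View pics/c3.png

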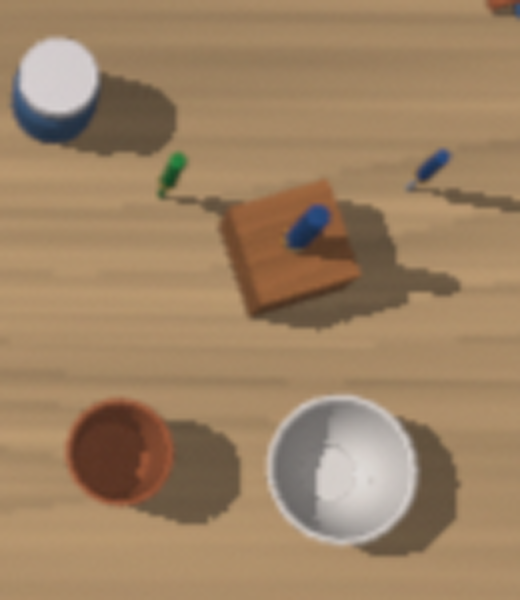

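```bash
cat >> h.py <<'E'
def load(f):
    d=np.load(f'pics/{f}.npz'); return {k:d[k] for k in d.files}
E
python3 - <<'E'
from h import *
t=load('top0');s=load('scene0')
c2=lambda u,v:((u+.5)/5+135-.5,(v+.5)/5+135-.5)
c3=lambda u,v:((u+.5)/4+270-.5,(v+.5)/4+115-.5)
c1=lambda u,v:((u+.5)/4+150-.5,(v+.5)/4+220-.5)
p=lambda n,x:print(n,np.round(x,4))
cs=[ray(t,*c2(*q),.09) for q in[(55,195),(425,52),(540,335),(165,475)]]
for c in cs:p('corner',c)
p('ctr',np.mean(cs,0)); 
for i in range(4):
    d=cs[(i+1)%4]-cs[i];p('edge',[np.linalg.norm(d),np.degrees(np.arctan2(d[1],d[0]))])
p('hole',ray(t,*c2(397,238),.09));p('pl',ray(t,*c2(192,307),.122))
st=[ray(t,*c3(*q),.062) for q in[(228,212),(328,180),(358,272),(255,308)]]
p('stand',np.mean(st,0))
for i in range(4):
    d=st[(i+1)%4]-st[i];p('edge',[np.linalg.norm(d),np.degrees(np.arctan2(d[1],d[0]))])
p('styl top',ray(t,*c3(316,217),.152))
p('s styl top',ray(s,*c1(152,44),.152));p('s styl low',ray(s,*c1(174,203),.062))
p('s styl mid',ray(s,*c1(163,122),.109))
p('green base',ray(t,*c3(163,192),0));p('sblue base',ray(t,*c3(411,187),0))
p('green base s',ray(s,*c1(385,233),0));p('sblue base s',ray(s,*c1(100,488),0))
p('green top',ray(s,*c1(375,60),.09));p('sblue top',ray(s,*c1(64,330),.09))
p('jar top',ray(t,*c3(60,76),.08));p('bowl rim',ray(t,*c3(342,468),.055));p('cup rim',ray(t,*c3(120,452),.07))
print(proj(s,[*np.mean(cs,0)[:2],.09]))
E
```

```text
corner [0.6071 0.283  0.09  ]
corner [0.6866 0.0895 0.09  ]
corner [0.5354 0.0259 0.09  ]
corner [0.4603 0.2191 0.09  ]
ctr [0.5723 0.1544 0.09  ]
edge [  0.2091 -67.6803]
edge [   0.164  -157.1938]
edge [  0.2072 111.2516]
edge [ 0.1602 23.498 ]
hole [0.586 0.102 0.09 ]
pl [0.5438 0.2028 0.122 ]
stand [ 0.6131 -0.2414  0.062 ]
edge [  0.0716 -71.4646]
edge [ 6.570000e-02 -1.632638e+02]
edge [7.390000e-02 1.099126e+02]
edge [ 0.0676 14.8605]
styl top [ 0.613  -0.2413  0.152 ]
s styl top [ 0.608  -0.2415  0.152 ]
s styl low [ 0.611  -0.2456  0.062 ]
s styl mid [ 0.6091 -0.2431  0.109 ]
green base [ 0.6602 -0.1611  0.    ]
sblue base [ 0.6656 -0.3366  0.    ]
green base s [ 0.653  -0.1589  0.    ]
sblue base s [ 0.6602 -0.3357  0.    ]
green top [ 0.6349 -0.1421  0.09  ]
sblue top [ 0.6512 -0.3302  0.09  ]
jar top [ 0.7222 -0.084   0.08  ]
bowl rim [ 0.4626 -0.2731  0.055 ]
cup rim [ 0.4705 -0.1245  0.07  ]
[313.0549806  157.18222378]
```

Candidates for the stylus (scene view, 800 px wide): the large blue handle upright in the wooden stand (298,390), a small blue stick (263,490) and a small green stick (382,390). The close crop confirms the one in the stand: it is the larger blue one and has the brass collar on the stand's top. In the top crop, the controller edges come out at 0.209 x 0.162 m (expected 0.210 x 0.160), yaw about 22°. The yellow cap and the white frame land within 2 mm of where they should be. Next I take wrist views from above.

```bash
python3 - <<'E'
from h import *
r.grab(10)
for y in (22,-68,112): print(y,r.inverse_kinematics([.543,.202,.40],[180,0,y]),r.inverse_kinematics([.611,-.243,.272],[180,0,y]),r.inverse_kinematics([.585,.1,.33],[180,0,y]))
r.reach([.543,.202,.40],[180,0,22])
s=snap('wrist','w1'); q=r.sense(); print(q['clock'],q['tcp_pos'],q['orientation'],q['opening'])
print(proj(s,[.543,.202,.122]),proj(s,[.585,.101,.09]))
cv2.imwrite('pics/w1b.png',cv2.resize(cv2.imread('pics/w1.png'),(800,600),interpolation=2))
E
```

```text
22 [ 1.70411853e+01  1.96447447e+00  7.43728069e+01 -2.54444375e-14
  1.03662719e+02  8.50411853e+01] [-2.46520718e+01  1.48078753e+01  7.32667897e+01 -2.54444375e-14
  9.19253350e+01  4.33479282e+01] [ 6.41619415e+00  4.08511977e+00  7.92585838e+01 -2.54444375e-14
  9.66562964e+01  7.44161941e+01]
-68 None [-2.46520718e+01  1.48078753e+01  7.32667897e+01 -2.54444375e-14
  9.19253350e+01  1.33347928e+02] None
112 [ 17.04118527   1.96447447  74.37280691   0.         103.66271862
  -4.95881473] [-24.65207178  14.80787527  73.26678969   0.          91.92533504
 -46.65207178] [  6.41619415   4.08511977  79.25858378   0.          96.65629645
 -15.58380585]
4.3333 [0.54327713 0.20128639 0.39997847] [1.79991107e+02 5.57601369e-04 2.19341756e+01] 0.0005550243994741743
[250.2455994  189.73811637] [356.83685035 179.23018884]
```

View pics/w1b.png

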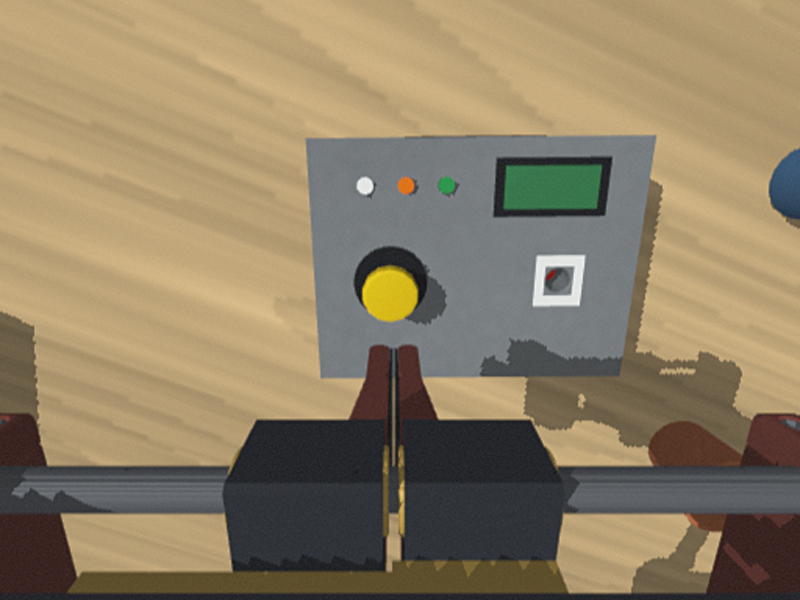

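The wrist view shows the yellow cap at (390,293) and the white frame centred at (559,280). Both are within 2 px of my predictions. Pressing now.

```bash
python3 - <<'E'
from h import *
s=load('w1')
P=ray(s,249.3,187.2,.122);H=ray(s,357.5,178.9,.09);print(P,H)
x,y=.543,.2025
r.servo_line([x,y,.32],speed=.2)
f0=r.sense()['contact_force']
r.servo_line([x,y,.306],speed=.08)
z=.306
while z>.2835:
    z-=.003; r.servo_line([x,y,z],speed=.03)
    q=r.sense(); f=q['contact_force']-f0; print(round(z-.182,4),q['tcp_pos'][2].round(4)-.182,f.round(2))
    if f[2]>16: break
r.wait(.2);q=r.sense();print(q['tcp_pos']-[0,0,.182],(q['contact_force']-f0).round(2))
s=snap('scene','press')
cv2.imwrite('pics/pressb.png',cv2.resize(cv2.imread('pics/press.png')[90:240,240:390],(600,600),interpolation=2))
print(q['clock'])
E
```

```text
[0.5449523  0.20372565 0.122     ] [0.58556741 0.10053537 0.09      ]
0.121 0.12170000000000003 [-0.54  1.13  1.3 ]
0.118 0.1184 [-0.16  1.22  3.14]
0.115 0.11530000000000001 [1.39 1.58 3.11]
0.112 0.11249999999999999 [0.05 1.07 5.82]
0.109 0.10980000000000001 [1.19 1.23 5.97]
0.106 0.10699999999999998 [ 0.28 -0.14  7.72]
0.103 0.10460000000000003 [-0.53  1.05  8.24]
0.1 0.10420000000000001 [-4.7  -0.23 17.01]
[0.54293896 0.20251803 0.10415451] [-5.34 -0.72 18.47]
7.4083
```

View pics/pressb.png

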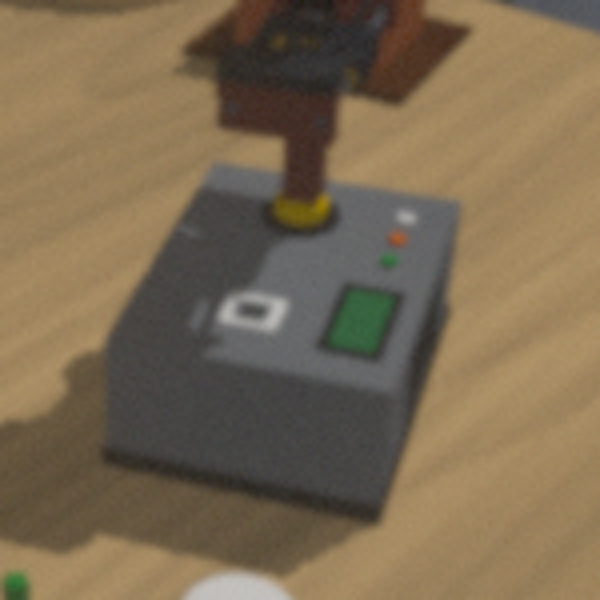

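The plunger met its stop with the fingertips at 0.104 m (force jumped from 8 to 17 N), and the crop shows the cap down at (300,213). Next I release it and move above the stylus.

```bash
python3 - <<'E'
from h import *
r.servo_line([.543,.2025,.36],speed=.15)
s=snap('scene','rel')
cv2.imwrite('pics/relb.png',cv2.resize(cv2.imread('pics/rel.png')[90:240,240:390],(600,600),interpolation=2))
r.let_go()
r.reach([.60,-.243,.40],[180,0,22])
s=snap('wrist','w2'); q=r.sense(); print(q['clock'],q['tcp_pos'],q['orientation'],q['opening'])
for X in([.611,-.243,.152],[.611,-.243,.062]):print(proj(s,X)*1.5625)
cv2.imwrite('pics/w2b.png',cv2.resize(cv2.imread('pics/w2.png'),(800,600),interpolation=2))
E
```

```text
11.25 [ 0.60036976 -0.24169302  0.40001222] [-1.79982770e+02 -1.08552601e-02  2.21039239e+01] 0.08812922156090192
[402.25669031 296.86765535]
[399.88191758 258.23547831]
```

View pics/w2b.png

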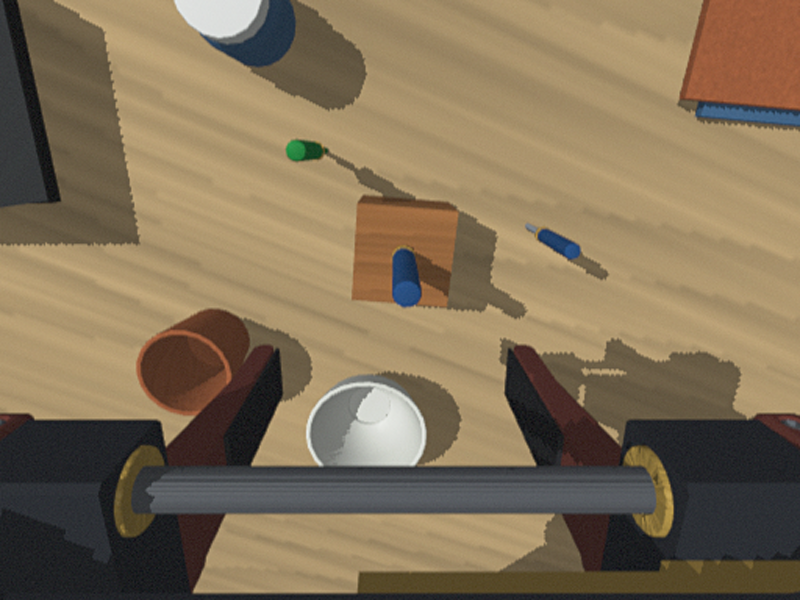

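View pics/relb.png

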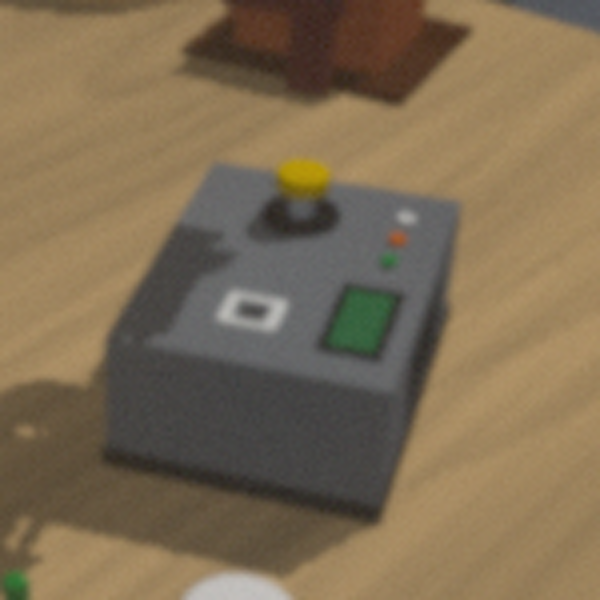

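The plunger cap is back up at (303,178). In the wrist view the stylus top is at (407,292), and the bowl and cup lie well below the fingertips' planned height. Refining and grasping.

```bash
python3 - <<'E'
from h import *
s=load('w2')
k=1/1.5625
print(ray(s,407*k-.3,292*k-.3,.152),ray(s,401.5*k-.3,252*k-.3,.062))
a=ray(s,407*k-.3,292*k-.3,.152)[:2]
x,y=a
r.servo_line([x,y,.40],rotation=[180,0,22],speed=.1)
r.servo_line([x,y,.272],speed=.12)
r.grab(30); r.wait(.2)
q=r.sense();print(q['clock'],q['tcp_pos'],q['orientation'],q['opening'],q['contact_force'])
s=snap('wrist','w3')
cv2.imwrite('pics/w3b.png',cv2.resize(cv2.imread('pics/w3.png'),(800,600),interpolation=2))
E
```

```text
[ 0.61453898 -0.24394572  0.152     ] [ 0.6157915 -0.2419033  0.062    ]
14.0583 [ 0.61453398 -0.24391295  0.27195405] [-1.79993667e+02  3.02643615e-03  2.20012847e+01] 0.01563966899512115 [-0.08102411  0.45824285 -0.28372236]
```

View pics/w3b.png

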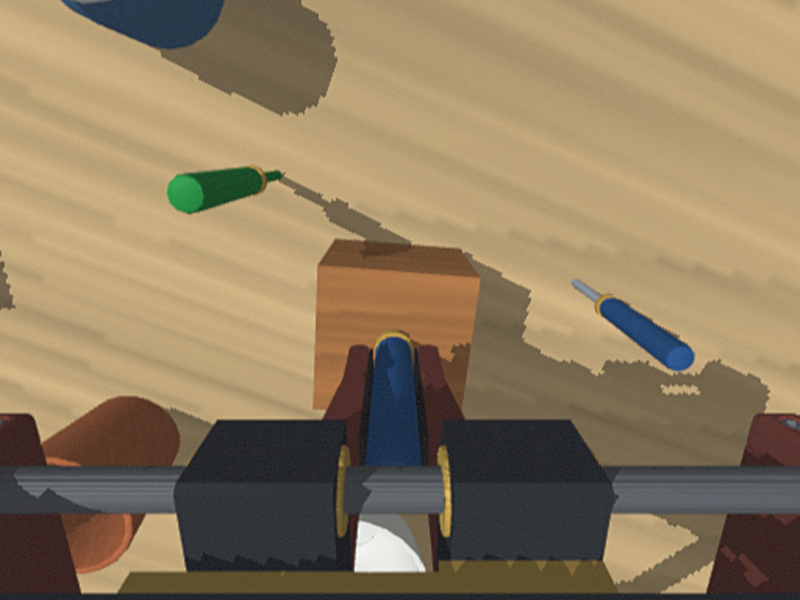

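Gripped: the opening is 15.6 mm on the 16 mm handle, and the handle and collar sit between the pads at (395,400). Next I lift and measure the tip.

```bash
python3 - <<'E'
from h import *
q=r.sense()['tcp_pos']
r.servo_line([q[0],q[1],.40],speed=.1)
r.reach([.5855,.1005,.42],[180,0,22])
r.wait(.2)
q=r.sense();print(q['clock'],q['tcp_pos'],q['orientation'],q['opening'],q['contact_force'])
for n in('wrist','scene','top'):
    s=snap(n,n+'4')
    for z in(.107,.021,0):
        print(n,z,proj(s,[q['tcp_pos'][0],q['tcp_pos'][1],.42-.163-.107+z]))
a=cv2.resize(cv2.imread('pics/wrist4.png'),(800,600),interpolation=2);cv2.imwrite('pics/w4b.png',a)
s=load('scene4');u,v=proj(s,[.5855,.1005,.2]).astype(int);print(u,v)
cv2.imwrite('pics/s4b.png',cv2.resize(cv2.imread('pics/scene4.png')[v-50:v+50,u-50:u+50],(600,600),interpolation=2))
E
```

```text
17.0417 [0.58586201 0.09937539 0.41974299] [-1.79999489e+02  2.63868858e-02  2.19005102e+01] 0.015522078810677863 [-0.3796027   0.50499815 -0.15142545]
wrist 0.107 [250.82103284 253.48628888]
wrist 0.021 [251.06885065 200.38099179]
wrist 0 [251.10590713 192.44009704]
scene 0.107 [307.01809488 100.04499332]
scene 0.021 [304.92905015 137.6553872 ]
scene 0 [304.45584073 146.17487571]
top 0.107 [208.64535794 170.13002903]
top 0.021 [212.12019535 176.78607187]
top 0 [212.89668676 178.27343934]
305 125
```

View pics/w4b.png

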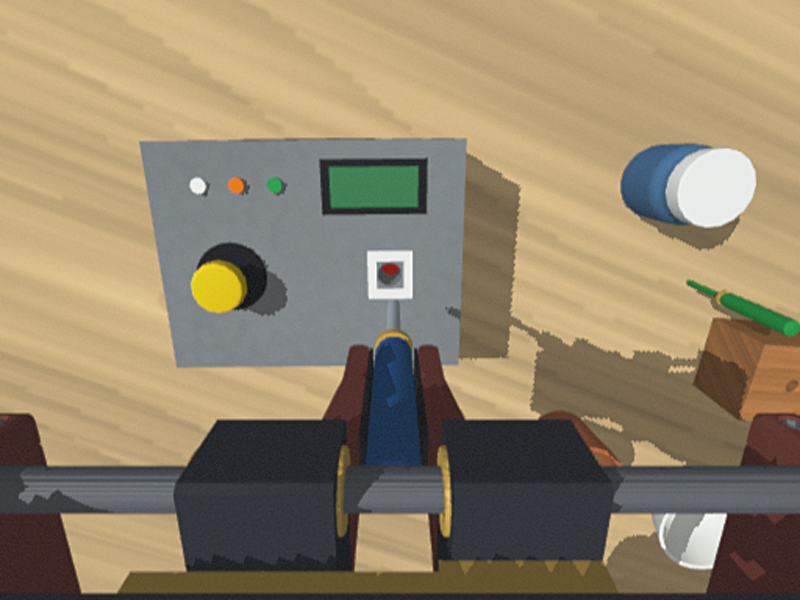

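View pics/s4b.png

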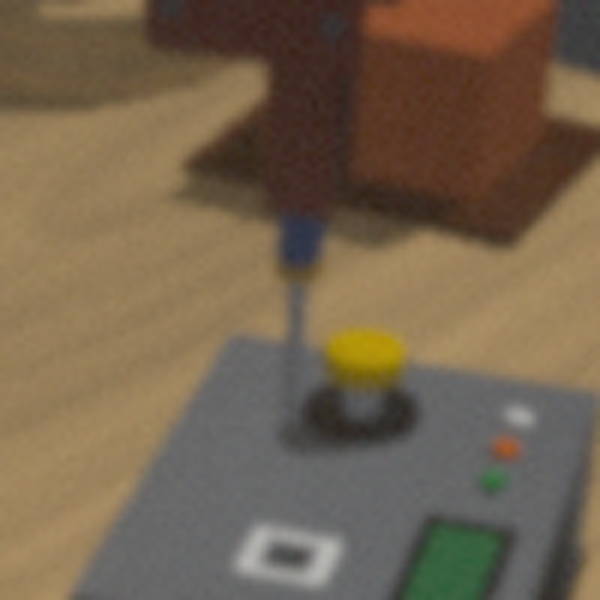

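The tip is at (393,302) in the wrist view and (293,425) in the scene crop. Both are within 1 px of the pose I assumed, so the stylus is upright and at its expected length. Next I re-measure the hole from frame centre (390,275) and descend to just above the mouth.

```bash
python3 - <<'E'
from h import *
s=load('wrist4')
im=s['frame'].astype(int); m=(im.min(2)>185).astype(np.uint8); m[:150]=0;m[200:]=0;m[:,:225]=0;m[:,275:]=0
c,_=cv2.findContours(m,0,2);c=max(c,key=cv2.contourArea);rc=cv2.minAreaRect(c);print(rc)
H=ray(s,*rc[0],.09);print(H)
x,y=.5856,.1003
h=(H[:2]+[x,y])/2; print(h); np.save('hole.npy',h)
r.servo_line([*h,.27+.098],rotation=[180,0,22],speed=.12) # tip z=.098
r.wait(.2)
q=r.sense();print(q['clock'],q['tcp_pos'],q['contact_force'])
s=snap('wrist','w5');print(proj(s,[*h,.09]),proj(s,[*q['tcp_pos'][:2],q['tcp_pos'][2]-.27]))
a=cv2.resize(s['frame'][120:240,190:310,::-1],(600,600),interpolation=2);cv2.imwrite('pics/w5b.png',a)
s=snap('scene','s5');print(proj(s,[*h,.09]))
a=cv2.resize(s['frame'][130:200,260:345,::-1],None,fx=8,fy=8,interpolation=2);cv2.imwrite('pics/s5b.png',a)
E
```

```text
((249.0, 175.5), (29.0, 28.0), 90.0)
[0.5846756  0.10147346 0.09      ]
[0.5851378  0.10088673]
17.975 [0.58523423 0.10091533 0.36936728] [ 0.81961339 -0.64468816 -0.67371016]
[250.95409954 189.98871622] [250.9501581 193.0414885]
[303.33328442 168.83227553]
```

View pics/w5b.png

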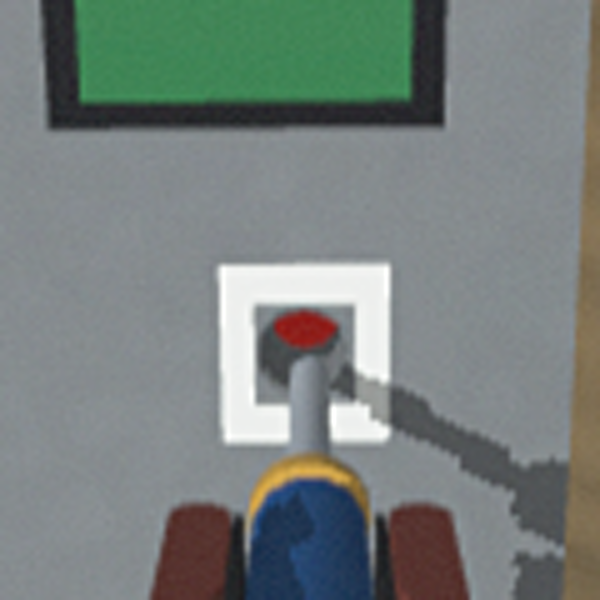

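View pics/s5b.png

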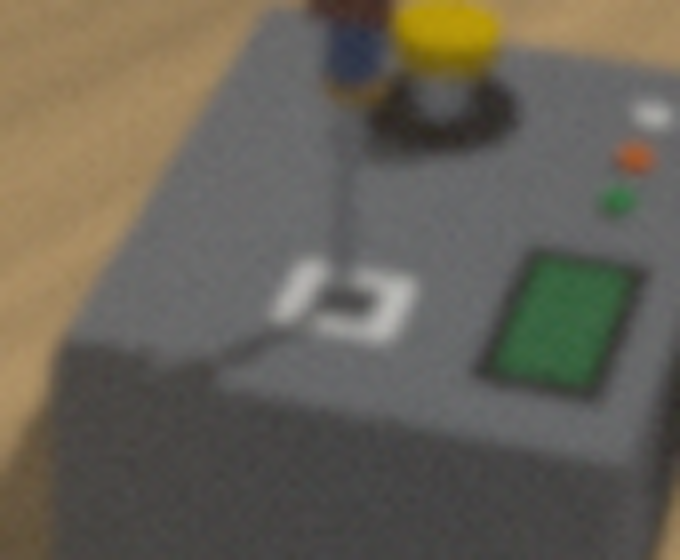

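The frame centre is at (304,353) and the tip is over it at about (310,362), roughly 1 mm off against 4.5 mm of clearance. Descending with force monitoring.

```bash
python3 - <<'E'
from h import *
h=np.load('hole.npy')
f0=r.sense()['contact_force']
for tz in [.085,.078,.072,.068,.065,.063,.061,.059,.058,.057,.056,.055]:
    r.servo_line([*h,.27+tz],speed=.03)
    r.wait(.1)
    q=r.sense();f=q['contact_force']-f0;print(tz,(q['tcp_pos']-[*h,.27]).round(4),f.round(2))
    if f[2]>10 or abs(f[:2]).max()>8: break
r.wait(.3);q=r.sense();print(q['clock'],(q['tcp_pos']-[*h,.27]).round(4),(q['contact_force']-f0).round(2),q['opening'])
s=snap('wrist','w6')
a=cv2.resize(s['frame'][120:240,190:310,::-1],(600,600),interpolation=2);cv2.imwrite('pics/w6b.png',a)
s=snap('scene','s6');p=proj(s,[*h,.09]);print(p)
a=cv2.resize(s['frame'][90:200,240:360,::-1],None,fx=5,fy=5,interpolation=2);cv2.imwrite('pics/s6b.png',a)
E
```

```text
0.085 [ 0.     -0.      0.0852] [-0.29 -0.06 -0.35]
0.078 [0.    0.    0.078] [-0.37 -0.13 -0.57]
0.072 [0.    0.    0.072] [-0.96 -1.27 -0.06]
0.068 [-0.     0.     0.068] [-0.41  0.89 -0.29]
0.065 [-0.     -0.      0.0649] [-0.58  0.28 -0.01]
0.063 [-0.     -0.      0.0634] [-2.46 -0.34  2.48]
0.061 [-0.      0.      0.0612] [-1.43  0.4   3.61]
0.059 [ 0.     -0.      0.0592] [-1.98 -0.35  4.32]
0.058 [-0.     -0.      0.0588] [-2.78 -0.79  7.32]
0.057 [-0.0001  0.      0.0587] [-2.19 -1.03 10.91]
22.475 [-0.0001  0.      0.0587] [-3.48 -0.35  9.85] 0.015285644072872069
[303.33328442 168.83227553]
```

View pics/w6b.png

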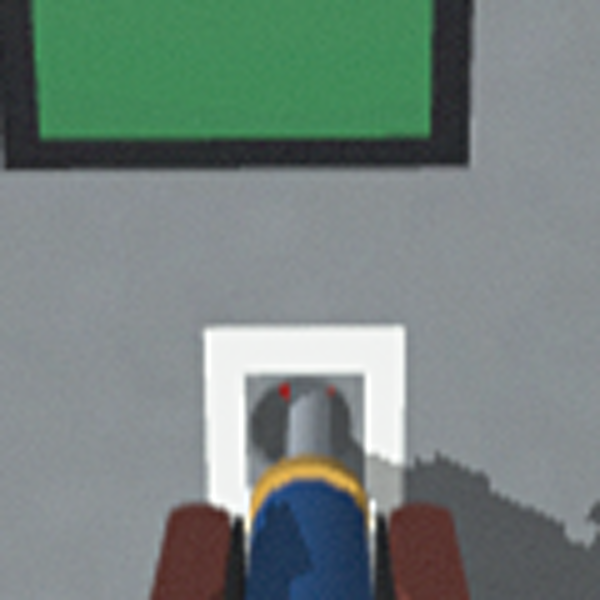

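View pics/s6b.png

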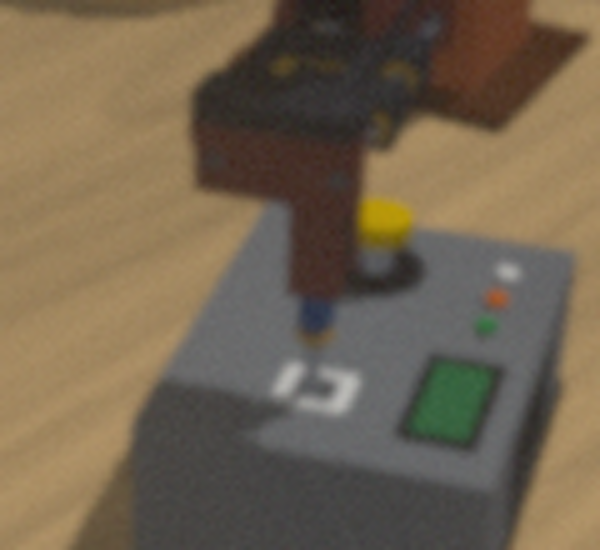

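The shank is in the hole at (310,400), almost covering the red. The force rose 2→5 N along the travel, then jumped to 10 N at tip z = 0.0587, which is the stop (0.059 m). The yellow plunger is up at (383,215). I check the bystanders and that the push holds steady, then hand in.

```bash
python3 - <<'E'
from h import *
for i in range(4):
    r.wait(.3);q=r.sense();print(q['clock'],q['tcp_pos'][2]-.27,q['contact_force'].round(1),q['opening'])
s=snap('top','top6');o=load('top0')
d=np.abs(s['frame'].astype(int)-o['frame']).max(2)
for n,(u,v) in dict(jar=(284,136),cup=(300,228),bowl=(355,232)).items(): print(n,d[v-14:v+14,u-14:u+14].mean())
r.hand_in()
E
```

```text
22.875 0.05861908273589689 [-2.9 -0.6  9.5] 0.015831780108897416
23.175 0.05866505753149048 [-2.9 -0.4  9.8] 0.01567712188188252
23.475 0.05866620798228789 [-2.2 -0.6  9.6] 0.015619402109374642
23.775 0.05865603978559952 [-2.6 -0.6 10.7] 0.015690811410172627
jar 6.501275510204081
cup 7.651785714285714
bowl 21.159438775510203
the job is handed in; nothing more can be done
```

```bash
python3 - <<'E'
import cv2,numpy as np
a=[cv2.imread(f'pics/{f}.png')[110:270,260:400] for f in('top0','top6')]
cv2.imwrite('pics/cmp.png',cv2.resize(np.hstack(a),None,fx=2.8,fy=2.8))
E
```

```text
(no output)
```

View pics/cmp.png

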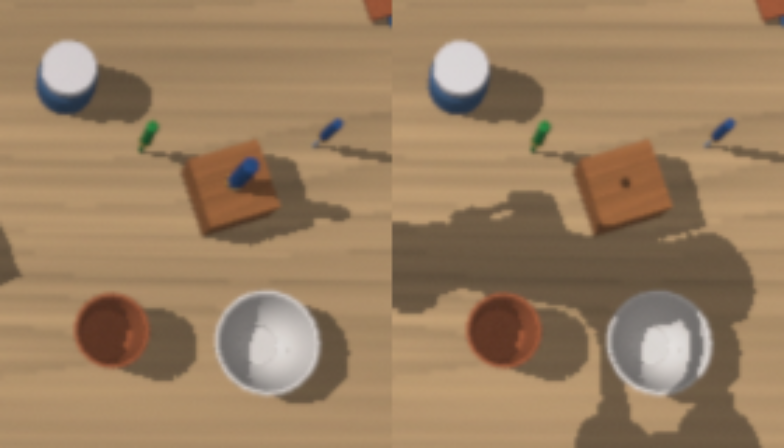

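The job is handed in with the stylus still gripped and holding the red button down on its stop. The robot's clock read about 24 s, against the 58 s limit.

- **Plunger:** I pushed it down with the closed fingertips to its stop, at fingertip height 0.104 m where the force jumped to about 17 N. After I lifted off, the scene picture showed it fully back up, and it was still up with the stylus in the hole.
- **Stylus:** I gripped the large blue one in the stand with 30 N. The finger opening was 15.6 mm on the 16 mm handle, and it came out straight, with the tip within 1 px of where I predicted.
- **Red button:** The stylus went through the hole and the button hit its stop with the tip about 31 mm below the mouth. The push was a steady 9.5–10.7 N over the last second, with no slip.
- **Bystanders:** The bowl, cup and jar stand where they were. My automatic picture comparison gave a high difference at the bowl. I checked that only after handing in; side by side, it is the arm's shadow and the bowl has not moved.
- **Disagreement:** The first scene and top views put the stylus 3–6 mm apart in x. I used the wrist view for the grasp, and the lifted tip agreed with it.

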